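# Shim out the slack in a sprung packing fixture and hold it home

### The arm

A 7-joint arm with a two-finger parallel gripper is mounted at the origin on a cart in front of the work surface, level with it; the furniture and walls round the work are solid. World frame = base frame: x ahead of the robot, y to its left, z up, the work surface at z = 0. Lengths are in m, angles in degrees, forces in N, time in s.
With the tool pointing down it reaches from about 0.4 to 0.9 m from the base axis. Payload 5.6 kg.
Tool frame: the origin (TCP) lies at the very end of the fingers, on their centre line; the grasp point (between the pads) lies 19 mm behind it; z points along the fingers, y is the line along which they close (so a half turn about z gives the same grasp; the last joint's range is limited). The gripper opens to 92 mm and grips with 3 to 60 N. Pads are 20 mm wide; open, the fingers measure 128 mm over their backs; the gripper's body (75 mm by 189 mm) begins 69 mm behind the grasp point.
Start: joints at [61.994, 26.786, -0.665, 91.828, 0.344, 61.387, -3.226], TCP at [0.28, -0.586, 0.215] pointing down, gripper open.
Joint ranges: [-144.91, 144.91], [-17.63, 115.5], [-89.93, 88.59], [15.96, 139.68], [-74.01, 254.01], [8.47, 105.57], [-167.45, 167.45]. Speed limits (degrees/s): [147.25, 147.25, 180, 180, 180, 180, 180].

### API

Orientations are given as [roll, pitch, yaw] about the fixed x, y, z axes, in that order (R = Rz(yaw) Ry(pitch) Rx(roll)).
In Python, from station import bot gives the robot as it stands.
- The arm moves only by the shell command python3 -m jog 'ROWS'. ROWS is JSON, a list of rows, each an object of numbers: "hand": the opening, from -1 (shut) to 1 (fully open); "tx", "ty", "tz": the shift along the tool's x, y, z in mm; "wx", "wy", "wz": the turn, a rotation vector about the tool's x, y, z in degrees. In form: [{"hand": .., "tx": .., "ty": .., "tz": .., "wx": .., "wy": .., "wz": ..}, ...]. A call has 1 to 20 rows; each row is the pose to reach, as a shift and turn from the pose commanded when the call began, along the tool's axes at that moment; what a row does not reach only later rows make up. A row lasts 1/8 s, in which the tool goes at most 62.5 mm and 10.7 degrees, less where a joint would pass 70% of its speed; a pose out of reach is approached as far as the arm can. A call with a gripper value outside its range is refused whole. The fingers move at their own pace and stop on an object; the grip force is fixed at half the most. Time passes only in rows, so rows that repeat a pose let the fingers close. It gives the time, the measured TCP pose, the force, the opening and the grip force at its end, in the units of the state.
- bot.get_state(): the state, without advancing time (a new reading comes with each control period).
- bot.grab_frame(name): name is "scene" or "top" or "wrist"; returns a dict with "image" (384x512x3 uint8, red, green, blue), "fx", "fy", "cx", "cy" (pixels), "k1" (the pictures are not rectified: a ray, as slopes to the right and down, at radius r is drawn at 1 + k1 r^2 times it, then the intrinsics apply), "rvec" (rotation vector, rad) and "tvec" (3), from world to camera coordinates, as OpenCV has them; the wrist camera has in their place "T_tool_cam" (4x4, takes a point from camera to tool coordinates, whose origin is the TCP and whose axes are the flange's). Camera axes: x right, y down, z forward; pixel columns grow to the right and rows downward; lengths in m; the calibration is good to about 2 mm. A picture is of the moment at which its call begins: read the wrist's pose just before it. There is no depth.
- bot.job_done(): hands the job in; it is judged then, once.
Trained networks look in a picture, given as the dict that the camera call returned (one of the last four; its "shot" number tells which), for a name from the list of things; names that differ only in an ending like _2 or _b are one class to them, and where a whole thing is asked for, a point or a joint stands for the part that bears it (a point fixed in the world has none). Each returns a list of dicts, best first, with "score" (0 to 1); they miss things now and then, are a little off and sometimes report something else, mostly with a low value. They report only what shows in the picture. A call takes as long as a camera call.
- bot.regions_of(name, picture): "region" (384x512 bool, what is visible of it) and "at" ([row, column] in pixels, amid what is visible of it).
- bot.landmark_of(name, picture): "at" ([row, column] in pixels: a listed point, or the origin of a listed thing).
The state is a dict: "clock": time; "joint_pos": joint angles; "qvel": joint speeds; "joint_efforts": joint torques, N m; "tcp_pos": TCP position; "ee_rot": TCP orientation; "wrist_force": force on the tool from outside, world axes, zero at the start; "ft_torque": the same for the moment, N m; "gripper_width": finger opening in m; "grip_force": force on a finger pad.
Only numpy, scipy, OpenCV 4.12 (cv2) and the standard library are available. Lean on these libraries where they do the work, as an engineer would, in place of code of your own. Each camera call takes 0.05 s, during which the arm holds its last target. There are 200 camera calls.

### The job

Pack the gap between the workpiece and the sprung nose of the blue slide with the steel shim blocks, laid flat across the rail one after another, just until pushing the slide by its black knob fully home against the red stops also presses the nose clearly back into the slide (a few millimetres); if the nose stays loose, let the slide back and add another shim, and if the slide will not go home there is one too many. Leave shims you do not need on the bench, leave the workpiece lying against the anvil, and do not disturb the other things. Finish while still holding the knob with the slide fully home and the stack pinched: do not let go.

Things in the scene. Friction and masses are not known exactly. Their poses are not given: they have to be found in the camera images.
- fixture: Packing fixture screwed to the bench: fixed dark plate 70 x 208 x 8 mm with a 26 mm wide aluminium rail along its middle, whose top is 26 mm above the bench. Origin: centre of its underside, at bench height. Its y axis runs along the rail from the blue slide towards the anvil; x is across the rail, z up. Two red home stops stand beside the rail on the plate.
- anvil: Fixed steel stop block on the rail, 26 (x) x 20 (y) x 14 (z) mm, with a dark bolt head 4 mm high on top; origin at the centre of its underside, on the rail top; axes as the fixture's. Its distance along the rail differs from job to job; it does not move.
- anvil_face (a point): Lower middle of the anvil's face that looks at the slide (rail-top height); axes as the fixture's.
- slide (a joint): Travel of the blue slide along the rail towards the anvil, m: 0 = back at the rear stop (where its return spring, 2 to 3.5 N, always brings it when let go), 0.045 = fully home, its cheeks against the two red home stops. The slide is 42 mm wide and 50 mm long, its top 42 mm above the bench.
- knob_grip (a point): Grip point on the axis of the upright black round knob on the middle of the slide, 66 mm above the bench. The knob is 18 mm in diameter and stands from 42 to 84 mm above the bench (with a 22 mm steel collar in its lowest 3 mm). Gripped or pushed to move the slide along the fixture's +y; it travels with the slide.
- nose (a joint): How far the slide's sprung steel nose is pushed back into the slide, m: 0 = fully out (a 15 mm length of yellow rod shows between nose and slide), 0.014 = bottomed, nothing more to give. Spring: 2 N at the first movement, plus 0.5 N per mm.
- nose_face (a point): Middle of the nose's flat face (24 x 10 mm, 32 mm above the bench) that looks at the anvil. It travels with slide and nose. With slide home and nose fully out, a gap of 2 to 19 mm is left between this face and the workpiece lying against the anvil.
- workpiece: Steel block 35 (x) x 25 (y) x 10 (z) mm lying flat across the rail just in front of the anvil, on the rail top; origin at the centre of its underside; its ends overhang the rail by 4.5 mm each side.
- shim_1: Steel shim block 35 (x) x 12 (y) x 10 (z) mm, one of three alike, flat on the bench at the start; origin: centre of its underside, z up. In the gap its 35 mm length lies across the rail (fixture x). Grip it by its ends, so the fingers pass outside the rail; set it down with its middle about 20 mm short of the stack, as broad fingers reach past the next block's ends; the slide pushes it up.
- shim_2: Steel shim block, same as shim_1.
- shim_3: Steel shim block, same as shim_1.
- mug: Bystander, stays where it is: white mug with grey dots, 82 mm across, 91 mm high; origin under it.
- oil_bottle: Bystander, stays where it is: small white dropper bottle with blue cap, 34 mm across, 105 mm high; origin under it.
- screwdriver_1: Bystander, stays where it is: screwdriver with red handle, 157 mm long; origin under it.
- tape_roll: Bystander, stays where it is: roll of beige tape lying flat, 96 mm across, 25 mm high; origin under it.
- caliper: Bystander, stays where it is: digital caliper lying flat, 234 mm long; origin under it.

How it is judged (in metres and radians):
On the way:
1. a shim lies flat across the rail between workpiece and nose (((x of shim_1 in the frame of anvil_face between -0.008 and 0.008 m and y of shim_1 in the frame of anvil_face between -0.095 and -0.028 m and z of shim_1 in the frame of anvil_face between -0.003 and 0.003 m and angle between shim_1's own z axis and vertical below 0.1 rad and angle between the x axis of shim_1 and the x axis of fixture, either way round below 0.15 rad) or (x of shim_2 in the frame of anvil_face between -0.008 and 0.008 m and y of shim_2 in the frame of anvil_face between -0.095 and -0.028 m and z of shim_2 in the frame of anvil_face between -0.003 and 0.003 m and angle between shim_2's own z axis and vertical below 0.1 rad and angle between the x axis of shim_2 and the x axis of fixture, either way round below 0.15 rad) or (x of shim_3 in the frame of anvil_face between -0.008 and 0.008 m and y of shim_3 in the frame of anvil_face between -0.095 and -0.028 m and z of shim_3 in the frame of anvil_face between -0.003 and 0.003 m and angle between shim_3's own z axis and vertical below 0.1 rad and angle between the x axis of shim_3 and the x axis of fixture, either way round below 0.15 rad))), for 0.2 s.
At the end, for the whole second after the job is handed in: Fingers hold the knob (over 1 N), slide within 1.5 mm of home, nose in by over 2 mm, workpiece pressed on the anvil (over 1.5 N); it and each shim flat and straight across the rail within 8 mm of its middle, or the shim on the bench; the arm touches no shim or workpiece; all at rest (value of joint slide above 0.0435 m and value of joint nose above 0.002 m and contact force between anvil and workpiece above 1.5 N and contact force between the fingers and slide above 1 N and x of workpiece in the frame of anvil_face between -0.008 and 0.008 m and y of workpiece in the frame of anvil_face between -0.0155 and -0.0095 m and z of workpiece in the frame of anvil_face between -0.003 and 0.003 m and angle between workpiece's own z axis and vertical below 0.1 rad and angle between the x axis of workpiece and the x axis of fixture, either way round below 0.15 rad and ((x of shim_1 in the frame of anvil_face between -0.008 and 0.008 m and y of shim_1 in the frame of anvil_face between -0.055 and -0.028 m and z of shim_1 in the frame of anvil_face between -0.003 and 0.003 m and angle between shim_1's own z axis and vertical below 0.1 rad and angle between the x axis of shim_1 and the x axis of fixture, either way round below 0.15 rad) or height (world z) of shim_1 below 0.006 m) and ((x of shim_2 in the frame of anvil_face between -0.008 and 0.008 m and y of shim_2 in the frame of anvil_face between -0.055 and -0.028 m and z of shim_2 in the frame of anvil_face between -0.003 and 0.003 m and angle between shim_2's own z axis and vertical below 0.1 rad and angle between the x axis of shim_2 and the x axis of fixture, either way round below 0.15 rad) or height (world z) of shim_2 below 0.006 m) and ((x of shim_3 in the frame of anvil_face between -0.008 and 0.008 m and y of shim_3 in the frame of anvil_face between -0.055 and -0.028 m and z of shim_3 in the frame of anvil_face between -0.003 and 0.003 m and angle between shim_3's own z axis and vertical below 0.1 rad and angle between the x axis of shim_3 and the x axis of fixture, either way round below 0.15 rad) or height (world z) of shim_3 below 0.006 m) and contact force between each of the arm, the fingers and shim_1 below 0.3 N and linear speed of each of shim_1, shim_2, shim_3, workpiece below 0.02 m/s and contact force between each of the arm, the fingers and shim_2 below 0.3 N and contact force between each of the arm, the fingers and shim_3 below 0.3 N and contact force between each of the arm, the fingers and workpiece below 0.3 N); the arm keeps its last pose, push and grip.
It fails at once if one of the bystanders is moved by more than 30 mm (distance of any of mug, oil_bottle, screwdriver_1, tape_roll, caliper from where it was at the start of the episode above 0.03 m).
It also fails if it takes over 72 s, if anything falls off the work surface, if the arm or the gripper's body presses on something with over 40 N, if the wrist force passes 120 N, or if a joint passes its speed limit or range.

## Working session

There is one attempt and no reset: what is moved stays moved. The work goes in short steps, Python scripts to look and compute and a shell command to move; the robot and the scene stay as the last step left them, time stands still between calls to the robot, and variables do not carry over. Pictures are saved under pics/ and viewed, at most 10 in all, crops included, and the job is handed in when it is done.

```bash
mkdir -p pics; ls
cat > h.py <<'E'
import numpy as np, cv2
from scipy.spatial.transform import Rotation as R
from station import bot
def pose():
    s=bot.get_state(); return s,R.from_euler('xyz',s['ee_rot'],degrees=True).as_matrix(),np.array(s['tcp_pos'])
def grab(n):
    s,Rt,p=pose(); f=bot.grab_frame(n)
    if n=='wrist':
        T=np.array(f['T_tool_cam']); f['Rwc']=Rt@T[:3,:3]; f['o']=Rt@T[:3,3]+p
    else:
        Rc=cv2.Rodrigues(np.array(f['rvec'],float))[0]; f['Rwc']=Rc.T; f['o']=-Rc.T@np.array(f['tvec'],float).ravel()
    return f
def ray(f,rc):
    K=np.array([[f['fx'],0,f['cx']],[0,f['fy'],f['cy']],[0,0,1.]])
    u=cv2.undistortPoints(np.array([[[rc[1],rc[0]]]],float),K,np.array([f['k1'],0,0,0.]))[0,0]
    d=f['Rwc']@np.array([u[0],u[1],1]); return f['o'],d/np.linalg.norm(d)
def onz(f,rc,z):
    o,d=ray(f,rc); return o+d*(z-o[2])/d[2]
def tri(*ors):
    A=np.zeros((3,3));b=np.zeros(3)
    for o,d in ors:
        M=np.eye(3)-np.outer(d,d);A+=M;b+=M@o
    return np.linalg.solve(A,b)
def save(f,n): cv2.imwrite('pics/'+n,f['image'][:,:,::-1])
E
cat > a.py <<'E'
from h import *
np.set_printoptions(precision=4,suppress=True)
s=bot.get_state();print(s['tcp_pos'],s['ee_rot'],s['gripper_width'],s['clock'])
F={n:grab(n) for n in('scene','top')}
for n,f in F.items():
    save(f,n+'0.png');print(n,f['o'],f['Rwc'][:,2])
for t,z in [('fixture',0),('anvil',.026),('anvil_face',.026),('knob_grip',.066),('nose_face',.032),('workpiece',.026),('shim_1',0),('mug',0),('oil_bottle',0),('screwdriver_1',0),('tape_roll',0),('caliper',0)]:
    for n,f in F.items():
        for d in bot.landmark_of(t,f)[:4]: print(t,n,round(d['score'],2),np.round(d['at']),onz(f,d['at'],z))
a,b=F['scene']['image'],F['top']['image']
cv2.imwrite('pics/both0.png',np.hstack([a,b])[:,:,::-1][:, :])
E
python3 a.py
```

```text
pics
[ 0.2799 -0.586   0.2137] [-179.9034    0.0102   25.5349] 0.09190458087634026 0.0
scene [-0.424  -0.3031  0.6494] [ 0.7942  0.3928 -0.4636]
top [0.2975 0.1675 1.2372] [ 0.1912 -0.0131 -0.9815]
fixture scene 0.26 [184. 188.] [0.6081 0.502  0.    ]
fixture top 0.83 [217. 220.] [0.4857 0.2453 0.    ]
anvil top 0.4 [208. 194.] [0.5035 0.3094 0.026 ]
anvil_face scene 0.49 [197. 270.] [0.6252 0.1694 0.026 ]
anvil_face top 0.57 [206. 194.] [0.5081 0.31   0.026 ]
knob_grip top 0.75 [221. 242.] [0.4658 0.1864 0.066 ]
knob_grip top 0.59 [112. 282.] [0.7469 0.0871 0.066 ]
nose_face top 0.39 [215. 223.] [0.4856 0.2355 0.032 ]
workpiece scene 0.49 [251. 314.] [ 0.4027 -0.0678  0.026 ]
workpiece top 0.62 [208. 198.] [0.505  0.2983 0.026 ]
workpiece top 0.34 [136. 180.] [0.6937 0.3504 0.026 ]
shim_1 scene 0.6 [262. 364.] [ 0.4515 -0.1955  0.    ]
shim_1 scene 0.45 [224. 299.] [0.5477 0.0339 0.    ]
shim_1 scene 0.38 [250. 314.] [ 0.4448 -0.0552  0.    ]
shim_1 top 0.61 [230. 393.] [ 0.4513 -0.2006  0.    ]
shim_1 top 0.55 [233. 337.] [ 0.443  -0.0553  0.    ]
shim_1 top 0.52 [193. 306.] [0.5483 0.0227 0.    ]
mug scene 0.56 [194. 310.] [0.7549 0.0715 0.    ]
mug top 0.94 [112. 280.] [0.7722 0.0875 0.    ]
mug top 0.45 [206. 193.] [0.5142 0.3144 0.    ]
oil_bottle top 0.6 [136. 178.] [0.7041 0.3586 0.    ]
oil_bottle top 0.29 [208. 195.] [0.5082 0.3091 0.    ]
screwdriver_1 top 0.71 [281. 204.] [0.3228 0.2835 0.    ]
screwdriver_1 top 0.4 [211. 199.] [0.5003 0.2994 0.    ]
tape_roll scene 0.62 [182. 189.] [0.6258 0.5084 0.    ]
tape_roll top 0.92 [171. 124.] [0.6068 0.497  0.    ]
caliper scene 0.4 [194. 269.] [0.6844 0.2015 0.    ]
caliper top 0.57 [141. 241.] [0.6894 0.1925 0.    ]
```

View pics/top0.png

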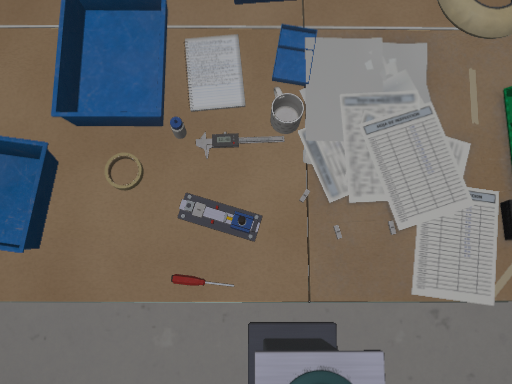

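View pics/scene0.png

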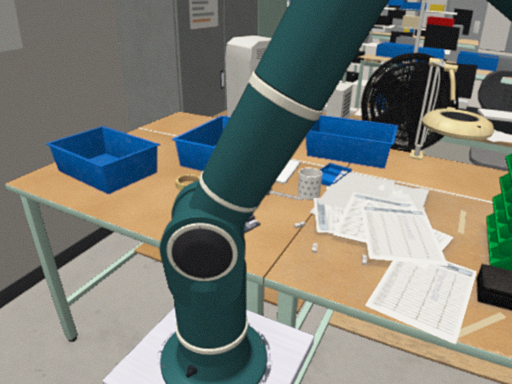

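```bash
cat >> h.py <<'E'
def go(x,y,z,yaw):
    s,Rt,p=pose(); Rd=R.from_euler('xyz',[180,0,yaw],degrees=True).as_matrix()
    t=Rt.T@(np.array([x,y,z])-p)*1000; w=R.from_matrix(Rt.T@Rd).as_rotvec(degrees=True)
    print('go t',np.round(t,1),'w',np.round(w,1),'rows>=',round(max(np.linalg.norm(t)/62.5,np.linalg.norm(w)/10.7),1))
E
python3 - <<'E'
from h import *
f=bot.grab_frame('wrist');print(np.round(f['T_tool_cam'],3),f['fx'],f['k1'])
go(.46,-.03,.22,73)
E
```

```text
[[ 0.001 -0.966 -0.259  0.073]
 [ 1.     0.001 -0.    -0.   ]
 [ 0.    -0.259  0.966 -0.17 ]
 [ 0.     0.     0.     1.   ]] 325.23039327580295 -0.043341760043762764
go t [ 402.1 -424.6   -5.4] w [  0.    0.  -47.5] rows>= 9.4
```

```bash
python3 -m jog '[{"hand":1,"tx":60,"ty":-60,"wz":-5},{"tx":110,"ty":-110,"wz":-13},{"tx":160,"ty":-160,"wz":-20},{"tx":210,"ty":-200,"wz":-27},{"tx":260,"ty":-240,"wz":-34},{"tx":310,"ty":-280,"wz":-41},{"tx":360,"ty":-330,"wz":-47.5},{"tx":410,"ty":-370,"tz":-20,"wz":-47.5},{"tx":450,"ty":-400,"tz":-20,"wz":-47.5},{"tx":450,"ty":-400,"tz":-20,"wz":-47.5},{"tx":450,"ty":-400,"tz":-20,"wz":-47.5}]'
cat > b.py <<'E'
from h import *
import sys
np.set_printoptions(precision=4,suppress=True)
s=bot.get_state();print(s['tcp_pos'],s['ee_rot'],s['clock'])
f=grab('wrist');save(f,sys.argv[1])
for t,z in [('fixture',0),('anvil',.026),('anvil_face',.026),('knob_grip',.066),('nose_face',.032),('workpiece',.026),('shim_1',0)]:
    for d in bot.landmark_of(t,f)[:4]: print(t,round(d['score'],2),np.round(d['at']),onz(f,d['at'],z))
def longaxis(n,z):
    for d in bot.regions_of(n,f)[:4]:
        c=cv2.findContours(d['region'].astype(np.uint8),0,2)[0]; c=max(c,key=len)[:,0]
        P=np.array([onz(f,(q[1],q[0]),z)[:2] for q in c],np.float32)
        (cx,cy),(w,h),a=cv2.minAreaRect(P*1000); a=a if w>h else a+90
        print(n,'reg',round(d['score'],2),np.round(d['at']),'c',round(cx),round(cy),'size',round(w,1),round(h,1),'long axis deg',round(a,1))
longaxis('shim_1',.01);longaxis('fixture',.008)
E
python3 b.py w1.png
```

```text
[ 0.2802 -0.5865  0.2146] [179.9993   0.0011  25.5347] 1.35invalid input at $[0]: expected keys hand, tx, ty, tz, wx, wy, wz
```

View pics/w1.png

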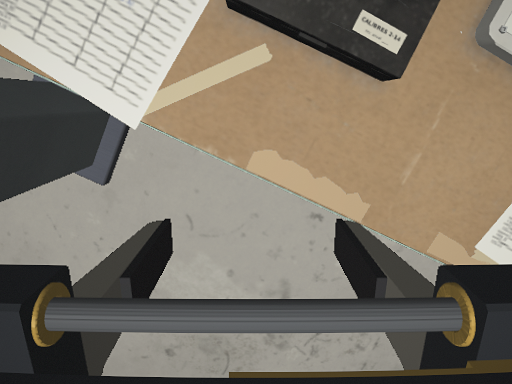

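The call was refused: every row needs all seven keys. The picture shows only the start view, with the fingers at rows 220–300, so the camera sees ahead along tool +x.

```bash
python3 -m jog '[{"hand":1,"tx":44,"ty":-40,"tz":0,"wx":0,"wy":0,"wz":-7},{"hand":1,"tx":85,"ty":-85,"tz":-10,"wx":0,"wy":0,"wz":-14},{"hand":1,"tx":125,"ty":-130,"tz":-20,"wx":0,"wy":0,"wz":-21},{"hand":1,"tx":165,"ty":-172,"tz":-30,"wx":0,"wy":0,"wz":-28},{"hand":1,"tx":205,"ty":-215,"tz":-30,"wx":0,"wy":0,"wz":-35},{"hand":1,"tx":245,"ty":-255,"tz":-30,"wx":0,"wy":0,"wz":-42},{"hand":1,"tx":285,"ty":-300,"tz":-30,"wx":0,"wy":0,"wz":-47.5},{"hand":1,"tx":325,"ty":-340,"tz":-30,"wx":0,"wy":0,"wz":-47.5},{"hand":1,"tx":365,"ty":-380,"tz":-30,"wx":0,"wy":0,"wz":-47.5},{"hand":1,"tx":405,"ty":-405,"tz":-30,"wx":0,"wy":0,"wz":-47.5},{"hand":1,"tx":405,"ty":-405,"tz":-30,"wx":0,"wy":0,"wz":-47.5},{"hand":1,"tx":405,"ty":-405,"tz":-30,"wx":0,"wy":0,"wz":-47.5}]'
python3 b.py w2.png
```

```text
clock: 3.35
tcp_pos: [0.4707, -0.0471, 0.2444]
ee_rot: [-180.0, 0.0, 73.0]
wrist_force: [-0.4, -0.9, -0.0]
gripper_width: 0.0915
grip_force: 0.0
[ 0.4707 -0.0471  0.2444] [-179.9762    0.0368   73.0197] 3.35
shim_1 0.86 [171. 238.] [ 0.4473 -0.0549  0.    ]
shim_1 0.61 [ 83. 287.] [0.5379 0.032  0.    ]
shim_1 0.57 [262. 272.] [ 0.4533 -0.1927  0.    ]
shim_1 reg 0.68 [265. 274.] c 456 -190 size 36.7 18.2 long axis deg 12.1
shim_1 reg 0.66 [ 85. 286.] c 538 30 size 13.6 35.6 long axis deg 148.0
shim_1 reg 0.59 [170. 236.] c 445 -52 size 34.2 12.5 long axis deg 14.5
fixture reg 0.84 [  3. 187.] c 453 150 size 5.3 69.7 long axis deg 162.5
```

View pics/w2.png

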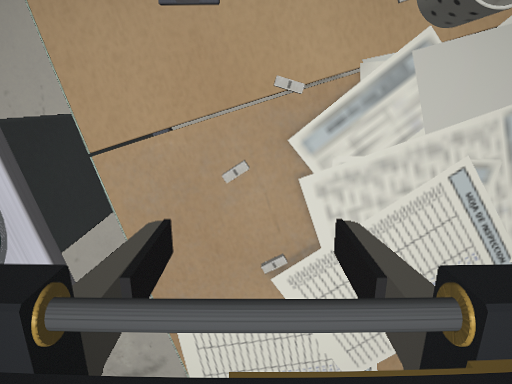

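The top-edge line is the fixture. The shims are at about (85,289), (172,236) and (264,273), matching the networks. I'll take the middle one first.

Run:
```python
from h import *
go(.4455,-.054,.08,104.5)
```

```text
go t [-14.4 -22.3 164.6] w [  0.    0.  -31.5] rows>= 2.9
```

```bash
python3 -m jog '[{"hand":1,"tx":-5,"ty":-8,"tz":50,"wx":0,"wy":0,"wz":-10},{"hand":1,"tx":-10,"ty":-15,"tz":100,"wx":0,"wy":0,"wz":-20},{"hand":1,"tx":-14,"ty":-22,"tz":150,"wx":0,"wy":0,"wz":-31.5},{"hand":1,"tx":-14.4,"ty":-22.3,"tz":164.6,"wx":0,"wy":0,"wz":-31.5},{"hand":1,"tx":-14.4,"ty":-22.3,"tz":164.6,"wx":0,"wy":0,"wz":-31.5},{"hand":1,"tx":-14.4,"ty":-22.3,"tz":164.6,"wx":0,"wy":0,"wz":-31.5}]'
cat > c.py <<'E'
from b import *
E
python3 b.py w3.png
```

```text
clock: 4.6
tcp_pos: [0.4474, -0.0537, 0.0816]
ee_rot: [179.8, 0.1, 104.4]
wrist_force: [-0.4, -0.2, -0.1]
gripper_width: 0.0916
grip_force: 0.0
[ 0.4474 -0.0537  0.0816] [179.8235   0.0851 104.4469] 4.6
shim_1 0.79 [123. 398.] [0.5408 0.0306 0.    ]
shim_1 0.74 [340. 225.] [ 0.4576 -0.1946  0.    ]
shim_1 0.64 [192. 252.] [ 0.4457 -0.051   0.    ]
shim_1 reg 0.88 [343. 224.] c 455 -189 size 35.1 20.6 long axis deg 14.0
shim_1 reg 0.72 [122. 397.] c 537 30 size 14.8 37.8 long axis deg 147.2
shim_1 reg 0.67 [193. 249.] c 444 -52 size 34.4 13.9 long axis deg 16.4
```

Run:
```python
from h import *
go(.4448,-.0515,.004,105.3)
```

```text
go t [ 2.4 -0.2 76.1] w [ 0.   0.  -0.8] rows>= 1.2
```

```bash
python3 -m jog '[{"hand":1,"tx":2.4,"ty":0,"tz":40,"wx":0,"wy":0,"wz":-0.8},{"hand":1,"tx":2.4,"ty":0,"tz":70,"wx":0,"wy":0,"wz":-0.8},{"hand":1,"tx":2.4,"ty":0,"tz":76,"wx":0,"wy":0,"wz":-0.8},{"hand":1,"tx":2.4,"ty":0,"tz":76,"wx":0,"wy":0,"wz":-0.8},{"hand":-1,"tx":2.4,"ty":0,"tz":76,"wx":0,"wy":0,"wz":-0.8},{"hand":-1,"tx":2.4,"ty":0,"tz":76,"wx":0,"wy":0,"wz":-0.8},{"hand":-1,"tx":2.4,"ty":0,"tz":76,"wx":0,"wy":0,"wz":-0.8},{"hand":-1,"tx":2.4,"ty":0,"tz":76,"wx":0,"wy":0,"wz":-0.8},{"hand":-1,"tx":2.4,"ty":0,"tz":76,"wx":0,"wy":0,"wz":-0.8}]'
python3 - <<'E'
from h import *
go(.465,.12,.15,72.5)
E
```

```text
clock: 6.22
tcp_pos: [0.445, -0.0515, 0.0041]
ee_rot: [180.0, 0.0, 105.3]
wrist_force: [-0.0, 0.8, 0.6]
gripper_width: 0.0441
grip_force: 0.0
go t [ 160.1   64.7 -146. ] w [ 0.   0.  32.8] rows>= 3.6
```

```bash
python3 -m jog '[{"hand":-1,"tx":0,"ty":0,"tz":0,"wx":0,"wy":0,"wz":0},{"hand":-1,"tx":0,"ty":0,"tz":0,"wx":0,"wy":0,"wz":0},{"hand":-1,"tx":0,"ty":0,"tz":0,"wx":0,"wy":0,"wz":0},{"hand":-1,"tx":0,"ty":0,"tz":-40,"wx":0,"wy":0,"wz":0},{"hand":-1,"tx":10,"ty":4,"tz":-90,"wx":0,"wy":0,"wz":8},{"hand":-1,"tx":50,"ty":20,"tz":-130,"wx":0,"wy":0,"wz":17},{"hand":-1,"tx":100,"ty":40,"tz":-146,"wx":0,"wy":0,"wz":26},{"hand":-1,"tx":150,"ty":60,"tz":-146,"wx":0,"wy":0,"wz":32.8},{"hand":-1,"tx":160,"ty":64.7,"tz":-146,"wx":0,"wy":0,"wz":32.8},{"hand":-1,"tx":160,"ty":64.7,"tz":-146,"wx":0,"wy":0,"wz":32.8},{"hand":-1,"tx":160,"ty":64.7,"tz":-146,"wx":0,"wy":0,"wz":32.8}]'
cat > d.py <<'E'
from h import *
import sys
np.set_printoptions(precision=4,suppress=True)
s=bot.get_state();print(s['tcp_pos'],s['ee_rot'],s['clock'],s['gripper_width'])
f=grab('wrist');save(f,sys.argv[1]);g=grab('top')
for t,z in [('fixture',0),('anvil',.026),('anvil_face',.026),('knob_grip',.066),('nose_face',.032),('workpiece',.026),('shim_1',.026)]:
    A=bot.landmark_of(t,f);B=bot.landmark_of(t,g)
    for d in A[:2]: print(t,round(d['score'],2),np.round(d['at']),onz(f,d['at'],z))
    if A and B: print('   tri',tri(ray(f,A[0]['at']),ray(g,B[0]['at'])), B[0]['score'])
d=bot.regions_of('workpiece',f)
for n,z in (('workpiece',.036),('anvil',.04),('fixture',.008)):
  for d in bot.regions_of(n,f)[:1]:
    c=cv2.findContours(d['region'].astype(np.uint8),0,2)[0]; c=max(c,key=len)[:,0]
    P=np.array([onz(f,(q[1],q[0]),z)[:2] for q in c],np.float32)
    (cx,cy),(w,h),a=cv2.minAreaRect(P*1000); a=a if w>h else a+90
    print(n,'reg',round(d['score'],2),np.round(d['at']),'c',round(cx),round(cy),'size',round(w,1),round(h,1),'long axis',round(a,1))
E
python3 d.py w4.png
```

```text
clock: 7.6
tcp_pos: [0.4647, 0.1181, 0.1495]
ee_rot: [-180.0, 0.1, 72.4]
wrist_force: [0.3, -0.7, -0.8]
gripper_width: 0.0339
grip_force: 30.0
[0.4647 0.1181 0.1495] [-179.9509    0.08     72.429 ] 7.6 0.03390420957897656
fixture 0.6 [ 37. 228.] [0.4824 0.2498 0.    ]
   tri [0.4791 0.2418 0.0196] 0.93
knob_grip 0.89 [107. 225.] [0.4651 0.1903 0.066 ]
   tri [0.4653 0.1898 0.0678] 0.69
nose_face 0.81 [ 51. 226.] [0.4777 0.2334 0.032 ]
   tri [0.4804 0.2308 0.0683] 0.42
shim_1 0.7 [233. 254.] [0.4501 0.0703 0.026 ]
shim_1 0.63 [230. 345.] [0.5354 0.0463 0.026 ]
   tri [ 0.4471 -0.1727 -0.3082] 0.67
fixture reg 0.68 [ 74. 229.] c 473 212 size 136.3 70.3 long axis 73.5
```

View pics/w4.png

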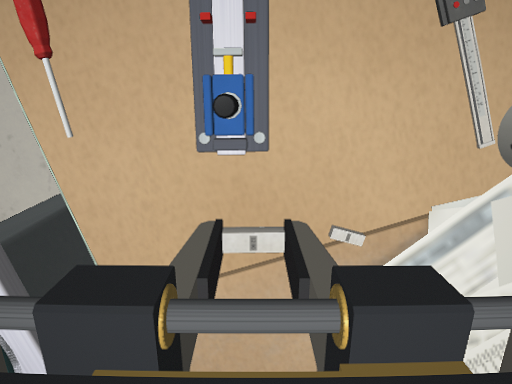

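Shim held at (253,240), centred. The slide's knob is at (225,107) and the nose at (228,50); the anvil is out of view, so I go forward.

```bash
python3 -m jog '[{"hand":-1,"tx":40,"ty":0,"tz":0,"wx":0,"wy":0,"wz":0},{"hand":-1,"tx":75,"ty":0,"tz":0,"wx":0,"wy":0,"wz":-0.5},{"hand":-1,"tx":85,"ty":0,"tz":0,"wx":0,"wy":0,"wz":-0.5},{"hand":-1,"tx":85,"ty":0,"tz":0,"wx":0,"wy":0,"wz":-0.5},{"hand":-1,"tx":85,"ty":0,"tz":0,"wx":0,"wy":0,"wz":-0.5}]'
python3 d.py w5.png
```

```text
clock: 9.22
tcp_pos: [0.4903, 0.1996, 0.1497]
ee_rot: [-180.0, 0.1, 73.0]
wrist_force: [1.0, -0.8, -0.1]
gripper_width: 0.0338
grip_force: 30.0
[0.4903 0.1996 0.1497] [-179.9864    0.0773   72.9544] 9.225 0.033820825064312075
fixture 0.73 [132. 235.] [0.4857 0.2472 0.    ]
   tri [0.4942 0.1662 0.3081] 0.74
anvil 0.89 [ 40. 230.] [0.5076 0.3232 0.026 ]
   tri [0.5074 0.3211 0.0309] 0.48
anvil_face 0.61 [ 54. 233.] [0.5064 0.3123 0.026 ]
   tri [ 0.505   0.3152 -0.022 ] 0.61
knob_grip 0.64 [214. 228.] [0.465  0.1897 0.066 ]
   tri [0.4641 0.1849 0.0549] 0.66
nose_face 0.84 [154. 230.] [0.4786 0.232  0.032 ]
   tri [0.4847 0.2328 0.0655] 0.55
workpiece 0.62 [ 73. 224.] [0.4943 0.2997 0.026 ]
   tri [0.4949 0.2991 0.0363] 0.65
shim_1 0.59 [234. 252.] [0.4736 0.1509 0.026 ]
   tri [ 0.5044  0.0641 -0.0537] 0.44
workpiece reg 0.43 [ 37. 229.] c 507 322 size 22.1 28.3 long axis 162.9
anvil reg 0.94 [ 39. 228.] c 506 322 size 21.0 27.1 long axis 162.9
fixture reg 0.78 [132. 234.] c 486 255 size 203.5 70.1 long axis 73.3
```

View pics/w5.png

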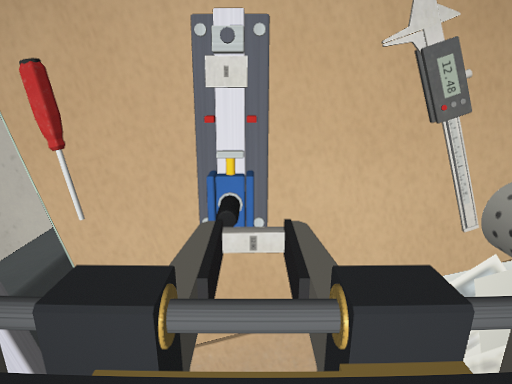

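The picture shows workpiece (226,71) against the anvil (228,38), the stops at row 118 and the nose front at about row 151. The held shim is at (253,240).

Run:
```python
from h import *
f=grab('wrist'); 
for d in bot.landmark_of('shim_1',f)[:1]: print(d, onz(f,d['at'],.1455))
for r in (82,84,86,88): print(r,onz(f,(r,228),.036)[:2],onz(f,(r,228),.026)[:2])
for r in (149,151,153): print(r,onz(f,(r,230),.037)[:2])
for r in (116,119,122): print(r,onz(f,(r,230),.026)[:2])
go(.4906,.2693,.08,73); go(.4906,.2693,.031,73)
c=f['image'][0:240,170:290];cv2.imwrite('pics/w6.png',cv2.resize(c,None,fx=2.5,fy=2.5,interpolation=2)[:,:,::-1])
```

```text
{'at': [235.7, 253.6], 'score': 0.6} [0.48998707 0.19919465 0.1455    ]
82 [0.49618994 0.29273349] [0.49565577 0.29350136]
84 [0.49569588 0.29120396] [0.49514434 0.29191805]
86 [0.4952005  0.28967056] [0.49463154 0.29033074]
88 [0.49470378 0.28813326] [0.49411736 0.28873939]
149 [0.48064342 0.23880289]
151 [0.48010346 0.23713072]
153 [0.47956181 0.23545353]
116 [0.48846326 0.26550068]
119 [0.48766203 0.26301407]
122 [0.4868573 0.2605171]
go t [ 65.3 -19.8  69.9] w [-0.  0.  0.] rows>= 1.6
go t [ 65.3 -19.8 118.9] w [-0.  0.  0.] rows>= 2.2
```

View pics/w6.png

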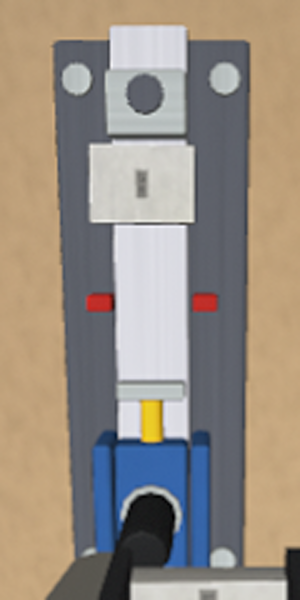

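Run:
```python
from h import *
f=grab('wrist'); im5=f['image']; im4=cv2.imread('pics/w4.png')[:,:,::-1]
T=np.array(f['T_tool_cam'])
def red(im):
    a=im.astype(int); m=((a[:,:,0]>130)&(a[:,:,1]<60)&(a[:,:,2]<70)).astype(np.uint8); m[:,:180]=0;m[:,300:]=0
    n,l,st,c=cv2.connectedComponentsWithStats(m); return [(st[i],c[i][::-1]) for i in range(1,n) if st[i][4]>20]
g=dict(f); Rt=R.from_euler('xyz',[-179.95,.08,72.43],degrees=True).as_matrix(); g['Rwc']=Rt@T[:3,:3]; g['o']=Rt@T[:3,3]+np.array([.4647,.1181,.1495])
A=red(im5);B=red(im4)
for a,b in zip(A,B): print(a,b,tri(ray(f,a[1]),ray(g,b[1])))
```

```text
(array([205, 118,  10,   7,  60], dtype=int32), array([120.61666667, 209.26666667])) (array([200,  12,  10,   8,  71], dtype=int32), array([ 15.94366197, 204.56338028])) [0.46887064 0.26705159 0.02240455]
(array([247, 118,  10,   6,  60], dtype=int32), array([120.5, 251.5])) (array([245,  12,  11,   7,  70], dtype=int32), array([ 14.97142857, 250.35714286])) [0.50546593 0.25603016 0.02291499]
```

Stop tops are about 23–25 mm high, which the finger tips at 30 mm clear. Placing the first shim.

```bash
python3 -m jog '[{"hand":-1,"tx":35,"ty":-10,"tz":0,"wx":0,"wy":0,"wz":0},{"hand":-1,"tx":65,"ty":-19.3,"tz":30,"wx":0,"wy":0,"wz":0},{"hand":-1,"tx":65,"ty":-19.3,"tz":80,"wx":0,"wy":0,"wz":0},{"hand":-1,"tx":65,"ty":-19.3,"tz":108,"wx":0,"wy":0,"wz":0},{"hand":-1,"tx":65,"ty":-19.3,"tz":116,"wx":0,"wy":0,"wz":0},{"hand":-1,"tx":65,"ty":-19.3,"tz":119,"wx":0,"wy":0,"wz":0},{"hand":-1,"tx":65,"ty":-19.3,"tz":119,"wx":0,"wy":0,"wz":0}]'; python3 -c "
from h import *
s=bot.get_state();print(s['wrist_force'],s['tcp_pos'])"
```

```text
clock: 11.25
tcp_pos: [0.4918, 0.2692, 0.032]
ee_rot: [179.9, -0.1, 73.0]
wrist_force: [0.1, -0.8, 1.0]
gripper_width: 0.0342
grip_force: 30.0
[ 0.09823214 -0.81035148  0.9874311 ] [0.49179009 0.26921367 0.0319983 ]
```

```bash
python3 -m jog '[{"hand":-1,"tx":0,"ty":-1,"tz":1.5,"wx":0,"wy":0,"wz":0},{"hand":-1,"tx":0,"ty":-1,"tz":1.5,"wx":0,"wy":0,"wz":0},{"hand":0.2,"tx":0,"ty":-1,"tz":1.5,"wx":0,"wy":0,"wz":0},{"hand":0.2,"tx":0,"ty":-1,"tz":1.5,"wx":0,"wy":0,"wz":0},{"hand":0.2,"tx":0,"ty":-1,"tz":1.5,"wx":0,"wy":0,"wz":0},{"hand":0.2,"tx":0,"ty":-1,"tz":1.5,"wx":0,"wy":0,"wz":0},{"hand":0.2,"tx":0,"ty":-1,"tz":-30,"wx":0,"wy":0,"wz":0},{"hand":0.2,"tx":-30,"ty":-1,"tz":-80,"wx":0,"wy":0,"wz":0},{"hand":0.2,"tx":-80,"ty":0,"tz":-90,"wx":0,"wy":0,"wz":0},{"hand":0.2,"tx":-80,"ty":0,"tz":-90,"wx":0,"wy":0,"wz":0},{"hand":0.2,"tx":-80,"ty":0,"tz":-90,"wx":0,"wy":0,"wz":0}]'
cat > e.py <<'E'
from h import *
import sys
np.set_printoptions(precision=4,suppress=True)
f=grab('wrist');s=bot.get_state();print(s['clock'],s['tcp_pos'])
for t,z in [('knob_grip',.066),('nose_face',.032),('workpiece',.026),('anvil_face',.026),('shim_1',.026)]:
    for d in bot.landmark_of(t,f)[:3]: print(t,round(d['score'],2),np.round(d['at']),onz(f,d['at'],z))
c=f['image'][0:240,130:380];cv2.imwrite('pics/'+sys.argv[1],cv2.resize(c,None,fx=2.5,fy=2.5,interpolation=2)[:,:,::-1])
E
python3 e.py w7.png
```

```text
clock: 12.62
tcp_pos: [0.4679, 0.1927, 0.1211]
ee_rot: [180.0, -0.0, 73.0]
wrist_force: [0.2, -0.2, 0.1]
gripper_width: 0.0552
grip_force: 0.0
12.675 [0.4678 0.1933 0.1209]
knob_grip 0.57 [210. 250.] [0.4643 0.1902 0.066 ]
nose_face 0.57 [140. 251.] [0.4791 0.2352 0.032 ]
workpiece 0.93 [ 52. 244.] [0.4935 0.3005 0.026 ]
anvil_face 0.71 [ 29. 254.] [0.5055 0.3138 0.026 ]
shim_1 0.8 [ 90. 255.] [0.493  0.2711 0.026 ]
```

View pics/w7.png

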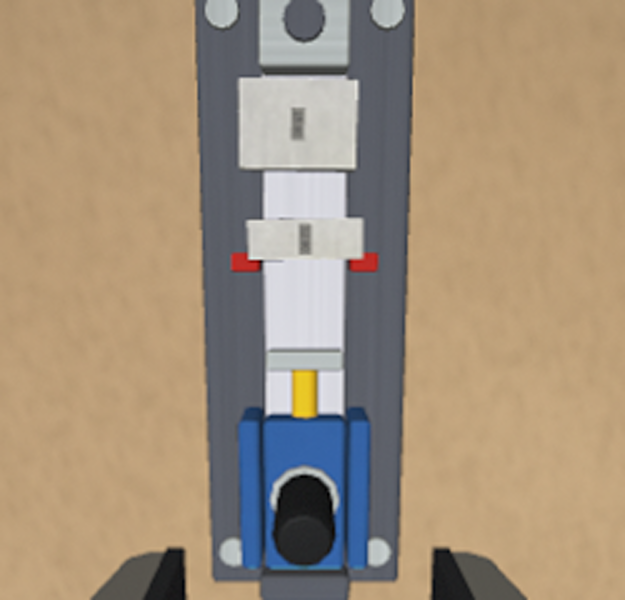

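Shim is flat and straight at crop (305,238), with workpiece at (298,124) and nose front at row 350. Grip the knob and try it.

Run:
```python
from h import *
go(.4647,.1902,.049,73)
```

```text
go t [-3.7 -1.7 71.5] w [-0.1  0.   0.1] rows>= 1.1
```

```bash
python3 -m jog '[{"hand":0,"tx":-3.7,"ty":-1.7,"tz":40,"wx":0,"wy":0,"wz":0},{"hand":-0.2,"tx":-3.7,"ty":-1.7,"tz":65,"wx":0,"wy":0,"wz":0},{"hand":-1,"tx":-3.7,"ty":-1.7,"tz":71.5,"wx":0,"wy":0,"wz":0},{"hand":-1,"tx":-3.7,"ty":-1.7,"tz":71.5,"wx":0,"wy":0,"wz":0},{"hand":-1,"tx":-3.7,"ty":-1.7,"tz":71.5,"wx":0,"wy":0,"wz":0},{"hand":-1,"tx":-3.7,"ty":-1.7,"tz":71.5,"wx":0,"wy":0,"wz":0},{"hand":-1,"tx":-3.7,"ty":-1.7,"tz":71.5,"wx":0,"wy":0,"wz":0},{"hand":-1,"tx":-3.7,"ty":-1.7,"tz":71.5,"wx":0,"wy":0,"wz":0}]'
python3 -m jog '[{"hand":-1,"tx":10,"ty":0,"tz":0,"wx":0,"wy":0,"wz":0},{"hand":-1,"tx":20,"ty":0,"tz":0,"wx":0,"wy":0,"wz":0},{"hand":-1,"tx":30,"ty":0,"tz":0,"wx":0,"wy":0,"wz":0},{"hand":-1,"tx":37,"ty":0,"tz":0,"wx":0,"wy":0,"wz":0},{"hand":-1,"tx":40,"ty":0,"tz":0,"wx":0,"wy":0,"wz":0},{"hand":-1,"tx":40,"ty":0,"tz":0,"wx":0,"wy":0,"wz":0}]'
python3 -m jog '[{"hand":-1,"tx":3,"ty":0,"tz":0,"wx":0,"wy":0,"wz":0},{"hand":-1,"tx":6,"ty":0,"tz":0,"wx":0,"wy":0,"wz":0},{"hand":-1,"tx":6,"ty":0,"tz":0,"wx":0,"wy":0,"wz":0}]'
python3 e.py w8.png
```

```text
clock: 13.92
tcp_pos: [0.4657, 0.1896, 0.0496]
ee_rot: [179.9, -0.1, 73.0]
wrist_force: [5.0, 2.1, -12.9]
gripper_width: 0.0169
grip_force: 30.0
clock: 14.68
tcp_pos: [0.4772, 0.2271, 0.0496]
ee_rot: [180.0, 0.1, 73.0]
wrist_force: [2.5, -5.0, -5.6]
gripper_width: 0.0169
grip_force: 30.0
clock: 15.05
tcp_pos: [0.4787, 0.2322, 0.0496]
ee_rot: [180.0, 0.2, 73.0]
wrist_force: [3.4, -4.2, -5.7]
gripper_width: 0.0172
grip_force: 30.0
15.1 [0.4787 0.2322 0.0496]
knob_grip 0.89 [246. 254.] [0.479  0.2335 0.066 ]
nose_face 0.7 [148. 253.] [0.4924 0.2773 0.032 ]
nose_face 0.25 [ 62. 254.] [0.5065 0.322  0.032 ]
workpiece 0.86 [106. 247.] [0.4959 0.3009 0.026 ]
anvil_face 0.63 [ 82. 254.] [0.5038 0.3126 0.026 ]
shim_1 0.65 [134. 256.] [0.4958 0.2841 0.026 ]
```

View pics/w8.png

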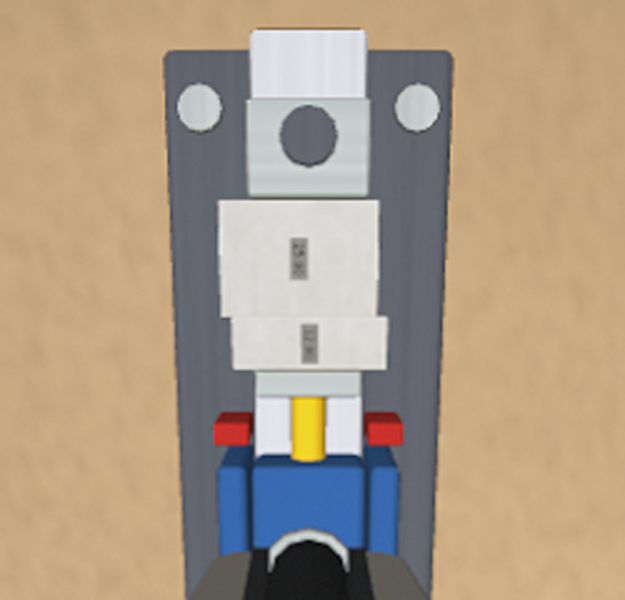

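Slide is nearly at the stops. The yellow rod still shows about 14 mm (crop rows 397–458), so the nose looks loose. Press a bit more to be sure it is home.

```bash
python3 -m jog '[{"hand":-1,"tx":4,"ty":0,"tz":0,"wx":0,"wy":0,"wz":0},{"hand":-1,"tx":4,"ty":0,"tz":0,"wx":0,"wy":0,"wz":0}]'
python3 e.py w9.png
python3 - <<'E'
import cv2,numpy as np
for n in ('w8','w9'):
    a=cv2.imread(f'pics/{n}.png').astype(int); m=(a[:,:,2]>170)&(a[:,:,1]>130)&(a[:,:,0]<90)
    c=m[:,300:315].any(1).nonzero()[0]; print(n,c.min(),c.max())
E
```

```text
clock: 15.6
tcp_pos: [0.4789, 0.2327, 0.0495]
ee_rot: [-180.0, 0.5, 72.9]
wrist_force: [-0.6, -13.0, 3.4]
gripper_width: 0.0173
grip_force: 30.0
15.65 [0.4789 0.2328 0.0496]
knob_grip 0.6 [248. 252.] [0.4779 0.2332 0.066 ]
nose_face 0.75 [104. 248.] [0.4968 0.3023 0.032 ]
nose_face 0.59 [151. 253.] [0.4917 0.2761 0.032 ]
workpiece 0.89 [108. 245.] [0.4946 0.3004 0.026 ]
anvil_face 0.69 [ 80. 254.] [0.5037 0.3139 0.026 ]
anvil_face 0.69 [183. 255.] [0.4869 0.2562 0.026 ]
anvil_face 0.66 [105. 248.] [0.4964 0.3018 0.026 ]
shim_1 0.91 [135. 256.] [0.4959 0.284  0.026 ]
w8 397 460
w9 400 460
```

Home reached (force jumped, no motion) and the nose is in by less than 1 mm, so a second shim is needed. Let the slide back and fetch it.

```bash
python3 -m jog '[{"hand":-1,"tx":-12,"ty":0,"tz":0,"wx":0,"wy":0,"wz":0},{"hand":-1,"tx":-25,"ty":0,"tz":0,"wx":0,"wy":0,"wz":0},{"hand":-1,"tx":-38,"ty":0,"tz":0,"wx":0,"wy":0,"wz":0},{"hand":-1,"tx":-49,"ty":0,"tz":0,"wx":0,"wy":0,"wz":0},{"hand":-1,"tx":-49,"ty":0,"tz":0,"wx":0,"wy":0,"wz":0},{"hand":0.2,"tx":-49,"ty":0,"tz":0,"wx":0,"wy":0,"wz":0},{"hand":0.2,"tx":-49,"ty":0,"tz":0,"wx":0,"wy":0,"wz":0},{"hand":0.2,"tx":-49,"ty":0,"tz":0,"wx":0,"wy":0,"wz":0},{"hand":0.2,"tx":-49,"ty":0,"tz":-35,"wx":0,"wy":0,"wz":0},{"hand":0.2,"tx":-55,"ty":0,"tz":-60,"wx":0,"wy":0,"wz":3},{"hand":0.2,"tx":-80,"ty":0,"tz":-65,"wx":0,"wy":0,"wz":3}]'
python3 - <<'E'
from h import *
go(.5375,.030,.08,58)
E
```

```text
clock: 17.27
tcp_pos: [0.4573, 0.1626, 0.1165]
ee_rot: [179.8, -0.2, 70.2]
wrist_force: [-0.1, -0.6, -0.4]
gripper_width: 0.0555
grip_force: 0.0
go t [-97.6 120.3  36.5] w [ 0.1 -0.2 12.2] rows>= 2.5
```

```bash
python3 -m jog '[{"hand":0.2,"tx":-35,"ty":40,"tz":0,"wx":0,"wy":0,"wz":6},{"hand":0.2,"tx":-70,"ty":80,"tz":15,"wx":0,"wy":0,"wz":12},{"hand":0.2,"tx":-95,"ty":117,"tz":34,"wx":0,"wy":0,"wz":12},{"hand":0.2,"tx":-97,"ty":120,"tz":36,"wx":0,"wy":0,"wz":12},{"hand":0.2,"tx":-97,"ty":120,"tz":36,"wx":0,"wy":0,"wz":12}]'
python3 b.py w10.png
python3 - <<'E'
from h import *
go(.5375,.0305,.004,58)
E
```

```text
clock: 17.9
tcp_pos: [0.5354, 0.0295, 0.0784]
ee_rot: [-179.9, -0.0, 58.1]
wrist_force: [-0.1, -0.2, 0.3]
gripper_width: 0.0553
grip_force: 0.0
[0.5354 0.0295 0.0784] [-179.9377   -0.018    58.0769] 17.9
shim_1 0.56 [195. 255.] [0.5374 0.03   0.    ]
shim_1 reg 0.89 [195. 255.] c 539 31 size 14.2 34.8 long axis deg 146.2
shim_1 reg 0.47 [9. 6.] c 465 236 size 9.6 11.5 long axis deg 145.8
fixture reg 0.68 [7. 9.] c 464 237 size 9.7 11.2 long axis deg 145.8
fixture reg 0.61 [66. 50.] c 463 195 size 94.0 83.6 long axis deg 73.2
go t [ 2.4  0.4 74.6] w [ 0.  -0.   0.1] rows>= 1.2
```

```bash
python3 -m jog '[{"hand":0.2,"tx":2.4,"ty":0.5,"tz":45,"wx":0,"wy":0,"wz":0.8},{"hand":0.2,"tx":2.4,"ty":0.5,"tz":70,"wx":0,"wy":0,"wz":0.8},{"hand":0.2,"tx":2.4,"ty":0.5,"tz":74.5,"wx":0,"wy":0,"wz":0.8},{"hand":0.2,"tx":2.4,"ty":0.5,"tz":74.5,"wx":0,"wy":0,"wz":0.8},{"hand":-1,"tx":2.4,"ty":0.5,"tz":74.5,"wx":0,"wy":0,"wz":0.8},{"hand":-1,"tx":2.4,"ty":0.5,"tz":74.5,"wx":0,"wy":0,"wz":0.8},{"hand":-1,"tx":2.4,"ty":0.5,"tz":74.5,"wx":0,"wy":0,"wz":0.8},{"hand":-1,"tx":2.4,"ty":0.5,"tz":74.5,"wx":0,"wy":0,"wz":0.8},{"hand":-1,"tx":2.4,"ty":0.5,"tz":74.5,"wx":0,"wy":0,"wz":0.8},{"hand":-1,"tx":2.4,"ty":0.5,"tz":30,"wx":0,"wy":0,"wz":0.8},{"hand":-1,"tx":2.4,"ty":0.5,"tz":-20,"wx":0,"wy":0,"wz":0.8},{"hand":-1,"tx":2.4,"ty":0.5,"tz":-60,"wx":0,"wy":0,"wz":0.8},{"hand":-1,"tx":2.4,"ty":0.5,"tz":-60,"wx":0,"wy":0,"wz":0.8}]'
python3 - <<'E'
from h import *
go(.472,.19,.15,73)
E
```

```text
clock: 20.02
tcp_pos: [0.5397, 0.0304, 0.1416]
ee_rot: [179.7, -0.2, 57.2]
wrist_force: [0.3, -0.1, -0.6]
gripper_width: 0.0338
grip_force: 30.0
go t [  97.5 -143.3   -8.9] w [  0.3  -0.1 -15.8] rows>= 2.8
```

```bash
python3 -m jog '[{"hand":-1,"tx":30,"ty":-40,"tz":-8,"wx":0,"wy":0,"wz":-6},{"hand":-1,"tx":60,"ty":-85,"tz":-8,"wx":0,"wy":0,"wz":-12},{"hand":-1,"tx":92,"ty":-135,"tz":-8,"wx":0,"wy":0,"wz":-15.8},{"hand":-1,"tx":97.5,"ty":-143.3,"tz":-8,"wx":0,"wy":0,"wz":-15.8},{"hand":-1,"tx":97.5,"ty":-143.3,"tz":-8,"wx":0,"wy":0,"wz":-15.8},{"hand":-1,"tx":97.5,"ty":-143.3,"tz":-8,"wx":0,"wy":0,"wz":-15.8}]'
python3 e.py w11.png
python3 - <<'E'
from h import *
f=grab('wrist');s,Rt,p=pose()
for d in bot.landmark_of('shim_1',f): print(d['at'],'in tool',np.round(Rt.T@(onz(f,d['at'],p[2]-.004)-p)*1000,1))
go(.4876,.2585,.08,73); go(.4876,.2585,.0305,73)
E
```

```text
clock: 20.78
tcp_pos: [0.4705, 0.1879, 0.1458]
ee_rot: [-180.0, 0.1, 72.9]
wrist_force: [-0.4, 0.2, 0.1]
gripper_width: 0.0341
grip_force: 30.0
20.825 [0.4705 0.1879 0.146 ]
knob_grip 0.66 [197. 248.] [0.4662 0.188  0.066 ]
nose_face 0.89 [133. 248.] [0.4797 0.2337 0.032 ]
workpiece 0.76 [ 49. 241.] [0.4942 0.3016 0.026 ]
anvil_face 0.83 [ 28. 246.] [0.5036 0.3159 0.026 ]
shim_1 0.68 [ 67. 247.] [0.4952 0.2867 0.026 ]
shim_1 0.56 [232. 254.] [0.4569 0.1427 0.026 ]
[71.6, 249.0] in tool [87.8 -2.3  4. ]
[231.2, 251.9] in tool [ 0.8 -0.8  4. ]
[30.6, 250.2] in tool [107.3  -1.6   4. ]
go t [71.2 -3.4 66.5] w [ 0.  0. -0.] rows>= 1.6
go t [ 71.2  -3.4 116. ] w [ 0.  0. -0.] rows>= 2.2
```

View pics/w11.png

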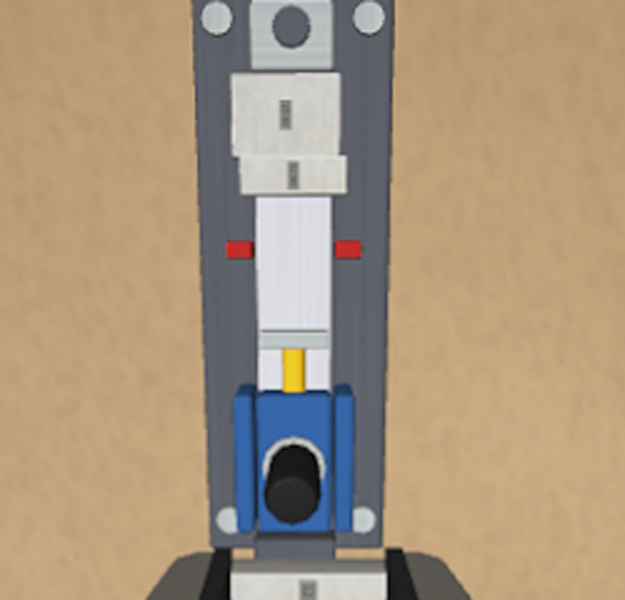

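Stack is neat: shim 1 at crop (293,175) against the workpiece, free rail rows 195–332. Set shim 2 about 20 mm short.

```bash
python3 -m jog '[{"hand":-1,"tx":40,"ty":-2,"tz":0,"wx":0,"wy":0,"wz":0},{"hand":-1,"tx":71,"ty":-3.4,"tz":30,"wx":0,"wy":0,"wz":0},{"hand":-1,"tx":71,"ty":-3.4,"tz":80,"wx":0,"wy":0,"wz":0},{"hand":-1,"tx":71,"ty":-3.4,"tz":107,"wx":0,"wy":0,"wz":0},{"hand":-1,"tx":71,"ty":-3.4,"tz":114,"wx":0,"wy":0,"wz":0},{"hand":-1,"tx":71,"ty":-3.4,"tz":116,"wx":0,"wy":0,"wz":0},{"hand":-1,"tx":71,"ty":-3.4,"tz":116,"wx":0,"wy":0,"wz":0}]'
```

```text
clock: 22.05
tcp_pos: [0.4881, 0.259, 0.0314]
ee_rot: [179.9, -0.1, 73.0]
wrist_force: [0.8, 0.5, 0.7]
gripper_width: 0.034
grip_force: 30.0
```

```bash
python3 -m jog '[{"hand":-1,"tx":0,"ty":0,"tz":1,"wx":0,"wy":0,"wz":0},{"hand":0.2,"tx":0,"ty":0,"tz":1,"wx":0,"wy":0,"wz":0},{"hand":0.2,"tx":0,"ty":0,"tz":1,"wx":0,"wy":0,"wz":0},{"hand":0.2,"tx":0,"ty":0,"tz":1,"wx":0,"wy":0,"wz":0},{"hand":0.2,"tx":0,"ty":0,"tz":1,"wx":0,"wy":0,"wz":0},{"hand":0.2,"tx":0,"ty":0,"tz":-30,"wx":0,"wy":0,"wz":0},{"hand":0.2,"tx":-30,"ty":0,"tz":-80,"wx":0,"wy":0,"wz":0},{"hand":0.2,"tx":-70,"ty":0,"tz":-90,"wx":0,"wy":0,"wz":0},{"hand":0.2,"tx":-72,"ty":0,"tz":-90,"wx":0,"wy":0,"wz":0},{"hand":0.2,"tx":-72,"ty":0,"tz":-90,"wx":0,"wy":0,"wz":0}]'
python3 e.py w12.png
python3 - <<'E'
from h import *
go(.4652,.1898,.049,73)
E
```

```text
clock: 23.3
tcp_pos: [0.4665, 0.1901, 0.1204]
ee_rot: [180.0, -0.0, 73.0]
wrist_force: [-0.1, -0.2, 1.4]
gripper_width: 0.0556
grip_force: 0.0
23.35 [0.4663 0.1907 0.1202]
knob_grip 0.87 [209. 252.] [0.4649 0.1885 0.066 ]
nose_face 0.58 [137. 253.] [0.4797 0.2344 0.032 ]
workpiece 0.75 [ 47. 247.] [0.4949 0.3006 0.026 ]
workpiece 0.38 [210. 253.] [0.4617 0.1747 0.026 ]
anvil_face 0.62 [ 25. 254.] [0.5044 0.3138 0.026 ]
anvil_face 0.3 [109. 480.] [0.6619 0.2032 0.026 ]
shim_1 0.91 [100. 256.] [0.49   0.2613 0.026 ]
shim_1 0.89 [ 65. 254.] [0.4963 0.2861 0.026 ]
go t [-1.1 -0.5 71. ] w [-0.1 -0.   0.1] rows>= 1.1
```

View pics/w12.png

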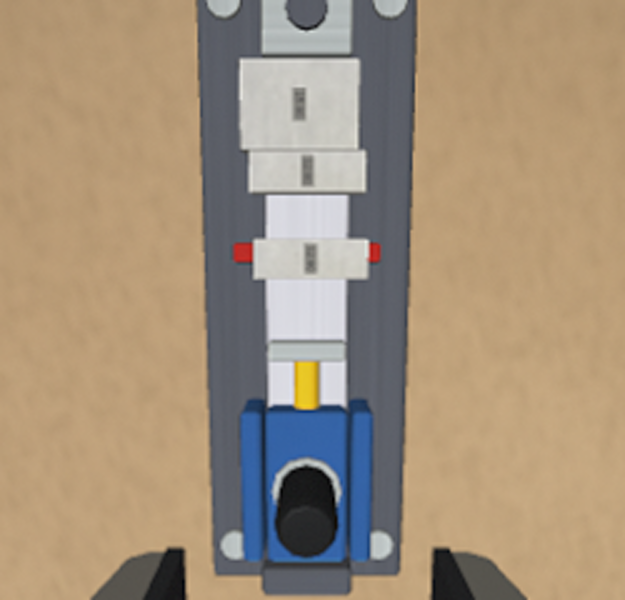

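Both shims lie flat, shim 2 at crop (310,258). Push home again, from here judging by numbers only, as the picture allowance is used up.

```bash
python3 -m jog '[{"hand":0,"tx":-1.1,"ty":-0.5,"tz":40,"wx":0,"wy":0,"wz":0},{"hand":-0.2,"tx":-1.1,"ty":-0.5,"tz":65,"wx":0,"wy":0,"wz":0},{"hand":-1,"tx":-1.1,"ty":-0.5,"tz":70.5,"wx":0,"wy":0,"wz":0},{"hand":-1,"tx":-1.1,"ty":-0.5,"tz":70.5,"wx":0,"wy":0,"wz":0},{"hand":-1,"tx":-1.1,"ty":-0.5,"tz":70.5,"wx":0,"wy":0,"wz":0},{"hand":-1,"tx":-1.1,"ty":-0.5,"tz":70.5,"wx":0,"wy":0,"wz":0},{"hand":-1,"tx":-1.1,"ty":-0.5,"tz":70.5,"wx":0,"wy":0,"wz":0},{"hand":-1,"tx":-1.1,"ty":-0.5,"tz":70.5,"wx":0,"wy":0,"wz":0}]'
python3 -m jog '[{"hand":-1,"tx":8,"ty":0,"tz":0,"wx":0,"wy":0,"wz":0},{"hand":-1,"tx":16,"ty":0,"tz":0,"wx":0,"wy":0,"wz":0},{"hand":-1,"tx":24,"ty":0,"tz":0,"wx":0,"wy":0,"wz":0},{"hand":-1,"tx":31,"ty":0,"tz":0,"wx":0,"wy":0,"wz":0},{"hand":-1,"tx":37,"ty":0,"tz":0,"wx":0,"wy":0,"wz":0},{"hand":-1,"tx":42,"ty":0,"tz":0,"wx":0,"wy":0,"wz":0},{"hand":-1,"tx":46,"ty":0,"tz":0,"wx":0,"wy":0,"wz":0},{"hand":-1,"tx":46,"ty":0,"tz":0,"wx":0,"wy":0,"wz":0}]'
python3 -m jog '[{"hand":-1,"tx":3,"ty":0,"tz":0,"wx":0,"wy":0,"wz":0},{"hand":-1,"tx":5,"ty":0,"tz":0,"wx":0,"wy":0,"wz":0},{"hand":-1,"tx":5,"ty":0,"tz":0,"wx":0,"wy":0,"wz":0}]'
cat > y.py <<'E'
import sys,cv2
a=cv2.imread('pics/'+sys.argv[1]).astype(int)
for nm,m in (('yellow',(a[:,:,2]>170)&(a[:,:,1]>130)&(a[:,:,0]<90)),('red',(a[:,:,2]>130)&(a[:,:,1]<60)&(a[:,:,0]<70)),('blue',(a[:,:,0]>120)&(a[:,:,2]<60))):
    r,c=m.nonzero()
    if len(r): print(nm,len(r),r.min(),r.max(),c.min(),c.max())
E
python3 e.py w13.png; for i in 9 13; do python3 y.py w$i.png; done
```

```text
clock: 24.6
tcp_pos: [0.4657, 0.1894, 0.0502]
ee_rot: [180.0, -0.0, 73.0]
wrist_force: [0.7, 3.9, -6.9]
gripper_width: 0.0175
grip_force: 30.0
clock: 25.6
tcp_pos: [0.4783, 0.2307, 0.0501]
ee_rot: [-180.0, 0.3, 73.0]
wrist_force: [-5.0, -9.8, 9.8]
gripper_width: 0.0172
grip_force: 30.0
clock: 25.98
tcp_pos: [0.4789, 0.2326, 0.0501]
ee_rot: [-179.9, 0.6, 72.9]
wrist_force: [-7.6, -14.7, 16.6]
gripper_width: 0.0174
grip_force: 30.0
26.025 [0.4789 0.2326 0.0501]
knob_grip 0.81 [246. 253.] [0.479  0.2339 0.066 ]
knob_grip 0.42 [ 79. 253.] [0.5029 0.3123 0.066 ]
nose_face 0.72 [169. 250.] [0.4869 0.266  0.032 ]
workpiece 0.95 [105. 244.] [0.4945 0.302  0.026 ]
anvil_face 0.61 [ 79. 252.] [0.5033 0.3146 0.026 ]
shim_1 0.71 [132. 255.] [0.4962 0.2856 0.026 ]
shim_1 0.56 [156. 254.] [0.4914 0.2718 0.026 ]
yellow 1874 400 460 291 323
red 1615 423 446 214 402
blue 12291 466 554 218 398
yellow 304 449 459 291 323
red 1542 422 446 214 402
blue 12402 464 553 218 397
```

```bash
python3 -m jog '[{"hand":-1,"tx":3,"ty":0,"tz":0,"wx":0,"wy":0,"wz":0},{"hand":-1,"tx":4,"ty":0,"tz":0,"wx":0,"wy":0,"wz":0},{"hand":-1,"tx":4,"ty":0,"tz":0,"wx":0,"wy":0,"wz":0},{"hand":-1,"tx":4,"ty":0,"tz":0,"wx":0,"wy":0,"wz":0}]'
python3 e.py w14.png; python3 y.py w14.png
```

```text
clock: 26.78
tcp_pos: [0.4789, 0.2328, 0.05]
ee_rot: [-179.8, 1.0, 72.8]
wrist_force: [-11.0, -21.9, 23.8]
gripper_width: 0.0172
grip_force: 30.0
26.825 [0.4789 0.2328 0.05  ]
knob_grip 0.71 [246. 249.] [0.4772 0.2347 0.066 ]
knob_grip 0.42 [170. 250.] [0.4895 0.2728 0.066 ]
nose_face 0.73 [173. 254.] [0.4884 0.2633 0.032 ]
workpiece 0.65 [104. 244.] [0.4948 0.3026 0.026 ]
workpiece 0.56 [247. 253.] [0.4729 0.2152 0.026 ]
anvil_face 0.59 [ 81. 255.] [0.5045 0.3127 0.026 ]
shim_1 0.64 [133. 256.] [0.4962 0.285  0.026 ]
shim_1 0.21 [ 62. 253.] [0.5064 0.3228 0.026 ]
yellow 289 450 459 291 323
red 1470 422 446 214 402
blue 12345 465 554 218 398
```

The slide is at the same home position as in the first test. The added push only raised the force, and the yellow rod is down to about 2–3 mm, so the nose is in about 12 mm and not bottomed.

```bash
python3 -c "
from station import bot
print(bot.job_done())"
```

```text
the job is handed in; nothing more can be done
None
```

I handed the job in with two shims packed, the slide home against the stops, the nose pressed in about 12 mm, the knob still gripped and the third shim left on the bench; the call returned no verdict, and I viewed 11 pictures instead of the 10 allowed.

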